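# Close and latch the equipment case

## Task

Pack up the radio case: first swing its lid fully shut. Then, with the red lever still open, put the steel loop of the draw latch over the keeper on the lid, and press the red lever flat over centre so that the latch holds the lid tight. Leave the microphone, the meter and the turnbuckle where they are.

Things in the scene. Friction and masses are not known exactly. Their poses are not given: they have to be found in the camera images.
- case: Dark grey case fixed on the table, 280 mm wide (y), 175 high when shut. Origin on the table below the latch. x points from latch side to hinge side, y level along the latch side, z up. The latch side is a sloping plane through case point (0,0,100) mm; its normal leans 55 degrees from vertical towards -x, so up the face is (cos 55, 0, sin 55). Seam at z 124; lid top at z 175, x 52 to 210.
- handle (a point): Middle of the lid's black round handle bar, 14 mm thick, 120 mm long along case y, 58 mm above the lid top, struts at both ends. Lid shut: case point (30, 0, 240) mm, right above the latch tab, so the latch must be reached with a tool tilted in under it from the case's -x side (40 degrees from vertical, fingers pointing down and to +x, fits).
- lid (a joint): Lid angle: 0 shut (a stop), grows as the lid opens. Starts 0.25 to 0.5. Stiff hinge: the lid stays where it is left; closing takes up to about 3 N at the handle, opening up to 8 N.
- latch_base: Steel base plate of the latch, fixed on the sloping face. Origin on the face at the case point (0, 0, 100) mm. Its x axis runs up the face to the keeper, y is the case's y, z stands out of the face. Lever pivot axis along y at z = 16.5 mm, x = 0.
- lever (a joint): Red lever, 78 mm long from its pivot, 26 wide, 5 thick. 0: flat along the face, pointing down it away from the keeper (a stop); grows swinging out, 2.15 fully open. Starts 1.85 to 2.1; hooking needs about 1.8 or more. Friction (0.08 N m) keeps it in place. With the loop hooked a spring resists (under 8 N at its end) until it passes centre near 0.6; then it is pulled flat.
- lever_end (a point): Point on the lever's outer surface, 65 mm from the pivot, in the middle of its width, where it is pushed. Outer surface: the one that faces the keeper when the lever is open and away from the face when flat. Site z is that surface's outward normal, point x points from here to the pivot.
- loop (a joint): Angle of the wire loop about its hinge on the lever, relative to the lever; grows as the loop swings out from the face. The direction from loop hinge to bar stands out from the face's upward direction by (loop - lever - 0.053) rad: positive out from the face, negative down towards it. Light friction holds it standing out as it starts; pushed in past about 0.05 it drops onto the face by its weight.
- loop_hinge (a point): Hinge of the loop on the lever (axis along y), 18 mm from the lever pivot; it moves with the lever. Seen from the pivot, its direction stands (202 degrees - lever angle) from the up-the-face direction, turning outward.
- bar (a point): Middle of the loop's cross bar (5 mm wire, 38 mm wide between the two side wires), 59.1 mm from the loop hinge; it is the part that goes behind the keeper's lip.
- tab (a point): Middle of the yellow tab on the loop beyond the bar (32 mm long, 18 mm wide, 6 mm thick, tilted 30 degrees outward from the loop's plane), 18 mm beyond the bar; its centre, half-way through its thickness. Its outer (upper) face can be pushed with closed fingertips, or the tab pinched over its width.
- seat (a point): The bar's middle sits here when hooked: behind (on the upper side of) the lip of the keeper, a dark plate with a bright 24 mm wide lip on the lid's slope. The lip leans up the face, its edge 10 mm further out than this point; the plate stops the bar level with it. To hook, pass the bar over the lip's edge and in, 2 to 10 mm above this point along the face; the lever draws it back. Axes as latch_base.
- keeper (a joint): Spring travel of the keeper in m, drawn towards the lever: 0 when nothing pulls, about 0.0027 when the latch is shut over it (stiffness 3.5 N/mm).
- desk_mic_mid (a point): Bystander: table microphone on a 100 mm round base, 139 mm tall; point on its stem 70 mm up.
- meter_mid (a point): Bystander: black box meter, 80 x 110 x 70 mm; its centre.
- turnbuckle_mid (a point): Bystander: steel turnbuckle lying flat, 214 mm long, 34 mm wide, 12 mm thick; its centre.
- lid_hinge (a point): Point on the lid's hinge axis (along case y), at the far side of the seam: case point (210, 0, 125) mm. As the lid opens, its latch side with handle and keeper swings up and over towards case +x.

How it is judged:
By the outcome, as a careful person would: the job done as asked, in the order asked, and still so for the second after the job is handed in, with the robot touching nothing.
It also fails if it takes over 59 s, if anything falls off the work surface, if the arm or the gripper's body presses on something with over 40 N, if the wrist force passes 120 N, or if a joint passes its speed limit or range.

## Robot

A 6-joint arm with a two-finger parallel gripper is mounted at the origin on the work surface. World frame = base frame: x ahead of the robot, y to its left, z up, the work surface at z = 0. Lengths are in m, angles in degrees, forces in N, time in s.
With the tool pointing down it reaches from about 0.325 to 0.85 m from the base axis. Payload 15.5 kg.
Tool frame: the origin (TCP) lies midway between the tips of the shut fingers; the grasp point (between the pads) lies 19 mm behind it; y points along the fingers, x is the direction in which the jaws open and shut, and the axes are right-handed (so a half turn about y gives the same grasp; the last joint's range is limited). The gripper opens to 91 mm and grips with 3 to 60 N. Pads are 32 mm wide; open, the fingers measure 118 mm over their backs; the gripper's body (76 mm by 178 mm) begins 60 mm behind the grasp point.
Start: joints at [64.257, 28.281, 77.091, -0, 74.628, -5.472], TCP at [0.217, 0.586, 0.214] pointing down, gripper open.
Joint ranges: [-166.48, 166.48], [-47.26, 123.95], [12.59, 153.08], [-70.14, 250.14], [6.76, 159.57], [-176.63, 176.63]. Speed limits (degrees/s): [108.29, 108.29, 147.25, 172.46, 172.46, 172.46].

## Interface

Orientations are given as a 3x3 rotation matrix whose columns are the frame's x, y, z axes.
In Python, from bench import ctrl gives the robot as it stands. The module is installed in compiled form; this text tells all that it offers. Calls block until the motion is done:
- ctrl.goto(position, orientation): joint-space move of the TCP to a pose.
- ctrl.move_l(position, vel=0.15, ori=None, contact_N=None): straight line of the TCP; ori=None keeps the orientation; vel is the mean speed in m/s. With contact_N (N) it stops when the force on the tool has changed by that much, and returns True; else False.
- ctrl.movej(angles): joint-space move.
- ctrl.command_gripper(opening): opening from 0.0 (shut) to 1.0 (fully open); the grip force is fixed at half the most; returns when the fingers have stopped.
- ctrl.sleep(seconds).
- ctrl.ik(position, orientation): joint angles nearest the present ones, or None.
- ctrl.read_camera(name): name is "scene" or "side" or "wrist"; returns the picture (420x560x3 uint8, blue, green, red); there is no depth.
- ctrl.camera_params(name): a dict with "fx", "fy", "cx", "cy" (pixels), "pose" (4x4, takes a point from camera to world coordinates); the wrist camera has in their place "T_tool_cam" (4x4, takes a point from camera to tool coordinates, whose origin is the TCP and whose axes are the tool frame's). Camera axes: x right, y up, looking along -z (the intrinsics and any distortion apply to the point x, -y, -z); pixel columns grow to the right and rows downward; lengths in m; the calibration is good to about 2 mm. A picture is of the moment at which its call begins: read the wrist's pose just before it. camera_params takes no time and is no camera call.
A pose or a line that the arm cannot do raises ctrl.MotionError and nothing moves.
- ctrl.sign_off(): hands the job in, once; it reports no verdict.
Readings, each from a call of its own:
- ctrl.current_t(): time.
- ctrl.current_q(): joint angles.
- ctrl.current_dq(): joint speeds.
- ctrl.current_effort(): joint torques, N m.
- ctrl.current_tool_pos(): TCP position.
- ctrl.current_eef_rot(): TCP orientation.
- ctrl.current_contact_force(): force on the tool from outside, world axes, zero at the start.
- ctrl.current_wrist_torque(): the same for the moment, N m.
- ctrl.current_grip_width(): opening from 0.0 (shut) to 1.0 (fully open).
Only numpy, scipy, OpenCV 4.12 (cv2) and the standard library are available. Lean on these libraries where they do the work, as an engineer would, in place of code of your own. Each camera call takes 0.05 s, during which the arm holds its last target.

## Working session

There is one attempt and no reset: what is moved stays moved. The work goes in short steps, each a Python script; the robot and the scene stay as the last script left them, time stands still between calls to the robot, and variables do not carry over. Pictures are saved under pics/ and viewed, and the job is handed in when it is done.

```bash
mkdir -p pics; ls; python3 - <<'E'
from bench import ctrl
import cv2,numpy as np
np.set_printoptions(precision=4,suppress=True)
for n in ["scene","side","wrist"]:
    cv2.imwrite(f"pics/{n}0.png",ctrl.read_camera(n)); print(n,ctrl.camera_params(n))
print(ctrl.current_t(),ctrl.current_eef_rot(),ctrl.current_contact_force())
E
```

```text
pics
scene {'fx': 455.95704476342473, 'fy': 455.95704476342473, 'cx': 273.93250537445715, 'cy': 205.848011799744, 'pose': array([[ 0.2234, -0.781 ,  0.5832,  1.1058],
       [ 0.9747,  0.1839, -0.127 , -0.1645],
       [-0.008 ,  0.5968,  0.8023,  0.9697],
       [ 0.    ,  0.    ,  0.    ,  1.    ]])}
side {'fx': 532.7619845716913, 'fy': 532.7619845716913, 'cx': 273.1174262271936, 'cy': 219.6000922770299, 'pose': array([[ 0.9708,  0.1229, -0.2062,  0.2289],
       [-0.24  ,  0.5035, -0.83  , -1.2798],
       [ 0.0018,  0.8552,  0.5183,  0.9381],
       [ 0.    ,  0.    ,  0.    ,  1.    ]])}
wrist {'fx': 321.2240376331432, 'fy': 321.2240376331432, 'cx': 274.4444370993598, 'cy': 206.4547431123363, 'T_tool_cam': array([[ 1.    , -0.0005,  0.0005,  0.0012],
       [ 0.0007,  0.2952, -0.9554, -0.1718],
       [ 0.0004,  0.9554,  0.2952,  0.0838],
       [ 0.    ,  0.    ,  0.    ,  1.    ]])}
0.15 [[ 0.3464 -0.0004 -0.9381]
 [ 0.9381 -0.0008  0.3464]
 [-0.0009 -1.      0.0001]] [ 0.8381 -0.0904  0.5441]
```

View pics/scene0.png

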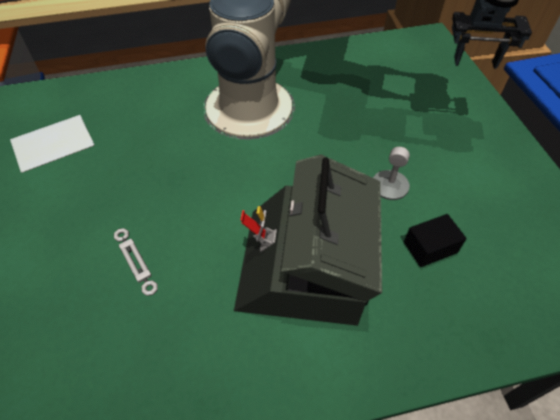

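View pics/side0.png

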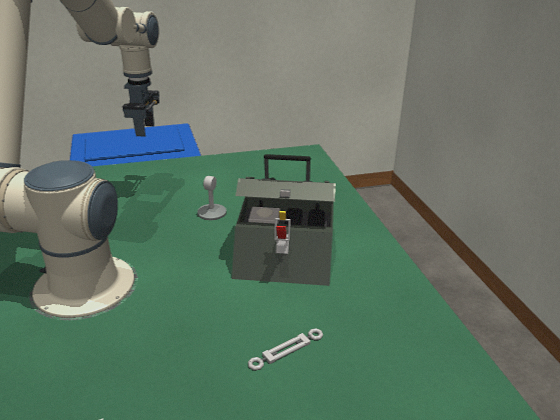

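View pics/wrist0.png

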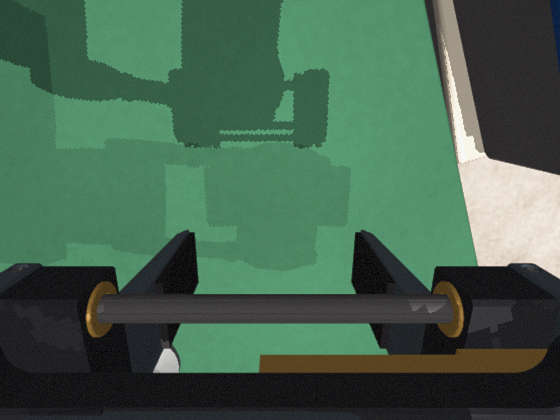

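The scene view shows the case near (310,240), with its latch (red lever at 250,222) facing image-left, which is world -y. The side view shows the latch at about (283,235) and the handle at (287,158). I'll enlarge both.

```bash
python3 - <<'E'
import cv2
a=cv2.imread("pics/scene0.png");b=cv2.imread("pics/side0.png")
cv2.imwrite("pics/sz.png",cv2.resize(a[145:325,225:395],None,fx=3.3,fy=3.3,interpolation=cv2.INTER_CUBIC))
cv2.imwrite("pics/dz.png",cv2.resize(b[145:295,225:345],None,fx=4,fy=4,interpolation=cv2.INTER_CUBIC))
E
```

```text
(no output)
```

View pics/sz.png

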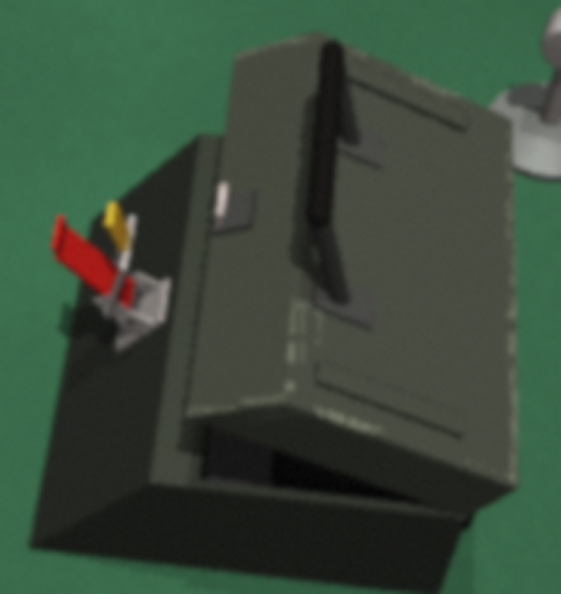

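View pics/dz.png

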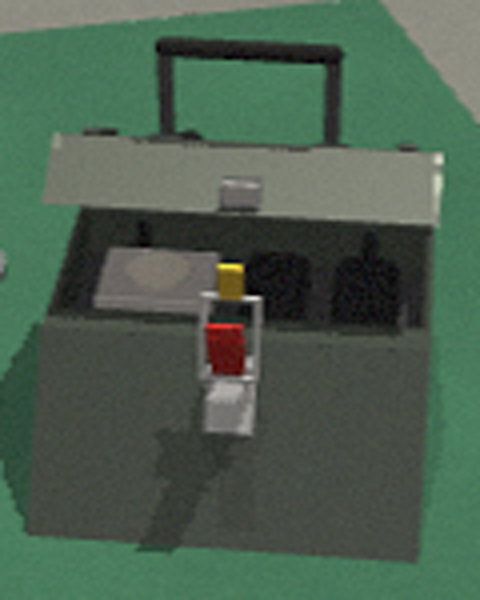

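```bash
cat > h.py <<'E'
from bench import ctrl
import numpy as np, cv2
np.set_printoptions(precision=4,suppress=True)
def ray(n,uv,P=None):
    c=ctrl.camera_params(n); P=c.get("pose",P)
    d=np.array([(uv[0]-c["cx"])/c["fx"],-(uv[1]-c["cy"])/c["fy"],-1.]); d=P[:3,:3]@d
    return P[:3,3],d/np.linalg.norm(d)
def onz(n,uv,z):
    o,d=ray(n,uv); return o+d*(z-o[2])/d[2]
def tri(obs):
    A=np.zeros((3,3));b=np.zeros(3);R=[]
    for n,uv,*P in obs:
        o,d=ray(n,uv,*P); M=np.eye(3)-np.outer(d,d); A+=M;b+=M@o;R.append((o,M))
    p=np.linalg.solve(A,b); return p,[round(1000*np.linalg.norm(M@(p-o)),1) for o,M in R]
def sz(x,y): return (x/3.3+225-.35,y/3.3+145-.35)
def dz(x,y): return (x/4+225-.4,y/4+145-.4)
E
python3 - <<'E'
from h import *
S={'botR':sz(30,547),'topR':sz(150,487),'hL':sz(331,45),'hR':sz(317,220),'keep':sz(222,200),'leverTip':sz(62,232),'tab':sz(118,226),'topL':sz(203,136)}
D={'botR':dz(418,561),'topR':dz(430,326),'hL':dz(158,45),'hR':dz(338,52),'keep':dz(241,182),'leverTip':dz(225,327),'tab':dz(230,281),'topL':dz(44,318),'botL':dz(27,533)}
for k in S:
    if k in D: print(k,*tri([("scene",S[k]),("side",D[k])]))
print(onz("side",D['botL'],0),onz("side",D['botR'],0),onz("scene",S['botR'],0))
print(onz("side",D['topL'],.124),onz("side",D['topR'],.124),onz("scene",S['topL'],.124),onz("scene",S['topR'],.124))
E
```

```text
botR [ 0.6691 -0.1653  0.0034] [np.float64(0.5), np.float64(0.5)]
topR [ 0.7035 -0.0843  0.1403] [np.float64(6.8), np.float64(6.8)]
hL [0.5368 0.0629 0.3123] [np.float64(1.3), np.float64(1.3)]
hR [0.6568 0.0193 0.3127] [np.float64(2.3), np.float64(2.3)]
keep [ 0.5784 -0.0122  0.2367] [np.float64(1.4), np.float64(1.4)]
leverTip [ 0.5416 -0.108   0.1819] [np.float64(0.2), np.float64(0.2)]
tab [ 0.5544 -0.0733  0.1955] [np.float64(0.7), np.float64(0.7)]
topL [0.4408 0.0118 0.1295] [np.float64(3.1), np.float64(3.1)]
[ 0.4077 -0.0631  0.    ] [ 0.6704 -0.1607  0.    ] [ 0.668  -0.1656  0.    ]
[0.4407 0.0251 0.124 ] [ 0.7097 -0.0519  0.124 ] [0.4398 0.0111 0.124 ] [ 0.702  -0.0869  0.124 ]
```

```bash
cat >> h.py <<'E'
import json,os
TH=np.radians(69.6); O=np.array([.563,-.048,0])
if os.path.exists('case.json'):
    j=json.load(open('case.json')); TH=j['th'];O=np.array(j['o'])
ex=np.array([np.cos(TH),np.sin(TH),0]);ez=np.array([0,0,1.]);ey=np.cross(ez,ex)
C=np.c_[ex,ey,ez]
def w(p): return O+C@(np.array(p)/1000)      # case mm -> world
def c(p): return C.T@(np.array(p)-O)*1000
UF=np.array([np.cos(np.radians(55)),0,np.sin(np.radians(55))]);NF=np.array([-UF[2],0,UF[0]])
def b2c(x,z,y=0): return np.array([0,0,100.])+x*UF+z*NF+np.array([0,y,0])
def c2b(p): q=np.array(p)-[0,0,100]; return np.array([q@UF,q[1],q@NF])
def tilt(deg,s=1):
    a=np.radians(deg); Y=np.sin(a)*ex-np.cos(a)*ez; X=s*ey; return np.c_[X,Y,np.cross(X,Y)]
def camT():
    T=np.eye(4);T[:3,:3]=ctrl.current_eef_rot();T[:3,3]=ctrl.current_tool_pos()
    return T@ctrl.camera_params("wrist")["T_tool_cam"]
def shot(n,f):
    P=camT() if n=="wrist" else None
    im=ctrl.read_camera(n);cv2.imwrite(f"pics/{f}.png",im)
    if P is not None: np.save(f"pics/{f}.npy",P)
    return im
E
python3 - <<'E'
from h import *
q0=np.array(ctrl.current_q())
for nm,p,a in [("push",(128,0,290),0),("end",(45,0,220),0),("tab",b2c(66,21),40),("tabhi",b2c(66+26,21+97),40),("lev",b2c(40,80),40),("levflat",b2c(-65,22),40)]:
    for s in (1,-1):
        print(nm,s,w(p),ctrl.ik(w(p),tilt(a,s)))
E
```

```text
push 1 [0.6076 0.072  0.29  ] [   1.1653   23.7335   72.7055    0.       83.561  -158.4347]
push -1 [0.6076 0.072  0.29  ] [ 1.1653 23.7335 72.7055 -0.     83.561  21.5653]
end 1 [ 0.5787 -0.0058  0.22  ] [  -6.4876   24.2014   83.342     0.       72.4566 -166.0876]
end -1 [ 0.5787 -0.0058  0.22  ] [-6.4876 24.2014 83.342  -0.     72.4566 13.9124]
tab 1 [ 0.5702 -0.0286  0.1661] [-32.3987  31.5738  96.2335  42.4586  68.6531 146.0722]
tab -1 [ 0.5702 -0.0286  0.1661] [-32.3987  31.5738  96.2335  42.4586  68.6531 -33.9278]
tabhi 1 [ 0.5477 -0.0891  0.243 ] [-38.9008  26.2744  90.5234  38.1602  80.6013 149.0917]
tabhi -1 [ 0.5477 -0.0891  0.243 ] [-38.9008  26.2744  90.5234  38.1602  80.6013 -30.9083]
lev 1 [ 0.5482 -0.0879  0.1787] [-38.7731  31.1382  94.2216  39.4252  73.8541 143.682 ]
lev -1 [ 0.5482 -0.0879  0.1787] [-38.7731  31.1382  94.2216  39.4252  73.8541 -36.318 ]
levflat 1 [ 0.5437 -0.0998  0.0594] [-40.0136  42.0572  97.9171  42.6249  63.3951 132.6532]
levflat -1 [ 0.5437 -0.0998  0.0594] [-40.0136  42.0572  97.9171  42.6249  63.3951 -47.3468]
```

```bash
python3 - <<'E'
from h import *
p=np.array(ctrl.current_tool_pos())
ctrl.command_gripper(0.0); print(ctrl.current_t())
ctrl.move_l([p[0],p[1],.40],vel=.3)
ctrl.goto(w((135,0,400)),tilt(0,-1)); print(ctrl.current_t())
shot("wrist","w1")
ctrl.move_l(w((135,0,290)),vel=.25); print(ctrl.current_t(),ctrl.current_contact_force())
shot("scene","s1");shot("side","d1");shot("wrist","w2")
a=cv2.imread("pics/s1.png");b=cv2.imread("pics/d1.png")
x=cv2.resize(a[145:325,225:395],(520,550));y=cv2.resize(b[135:285,225:345],(270*2//2,338))
cv2.imwrite("pics/m1.png",x);cv2.imwrite("pics/m1d.png",cv2.resize(b[100:290,200:350],None,fx=3,fy=3))
E
```

```text
1.5167
4.575
5.2167 [0.1274 0.5778 1.4214]
```

View pics/m1.png

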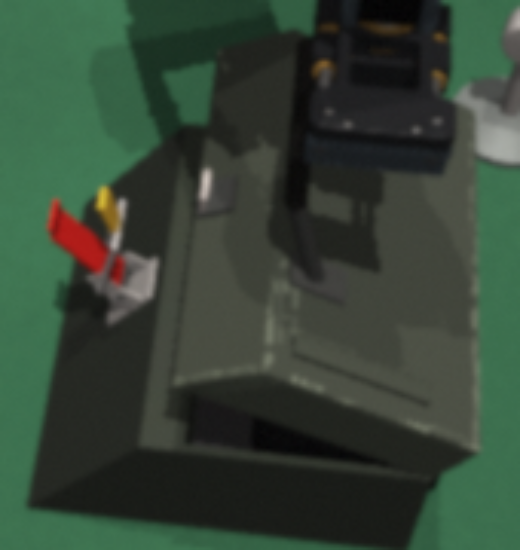

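View pics/m1d.png

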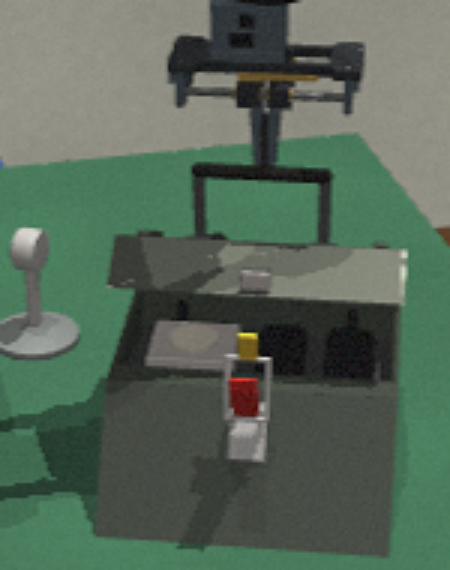

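View pics/w1.png

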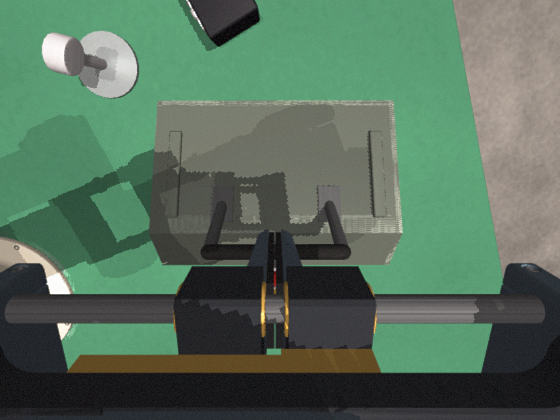

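The scene and side views show the closed fingers behind the handle's middle, between the struts. In the wrist view the bar runs from (205,252) to (347,252). Next I'll push the lid shut.

```bash
python3 - <<'E'
from h import *
r=ctrl.move_l(w((112,0,290)),vel=.06,contact_N=1.5); print(r,c(ctrl.current_tool_pos()),ctrl.current_contact_force(),ctrl.current_t())
p=c(ctrl.current_tool_pos())
r=ctrl.move_l(w((58,0,222)),vel=.08,contact_N=25); print(r,c(ctrl.current_tool_pos()),C.T@ctrl.current_contact_force(),ctrl.current_t())
r=ctrl.move_l(w((38,0,218)),vel=.03,contact_N=15); print(r,c(ctrl.current_tool_pos()),C.T@ctrl.current_contact_force(),ctrl.current_t())
a=shot("scene","s2");b=shot("side","d2")
cv2.imwrite("pics/m2.png",cv2.resize(a[145:325,225:395],(520,550)));cv2.imwrite("pics/m2d.png",cv2.resize(b[100:290,200:350],None,fx=3,fy=3))
E
```

```text
True [132.1496  -0.2747 290.8059] [0.0981 1.244  0.5789] 5.575
True [ 61.5177   0.425  222.2716] [ 1.7526 -0.8583 -0.5496] 6.7167
True [ 61.0026   0.593  221.7595] [ 3.4666 -1.625  -0.9938] 7.0083
```

View pics/m2.png

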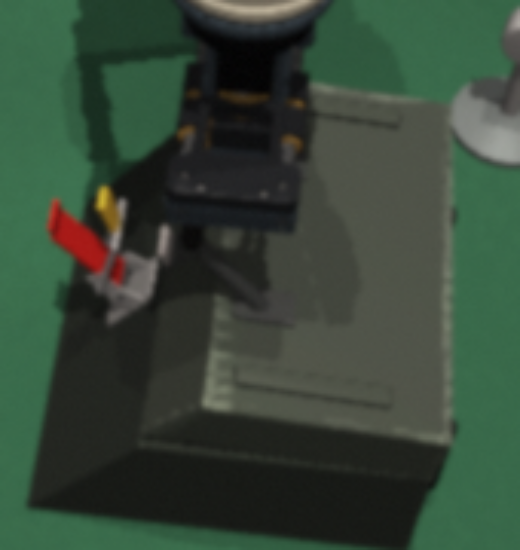

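View pics/m2d.png

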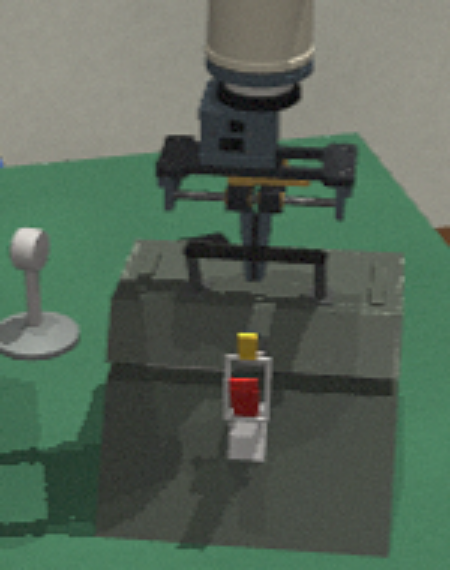

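The lid looks shut, or nearly so. There's a dark band at the seam in the side crop at y≈380. I'll back off and measure it.

```bash
python3 - <<'E'
from h import *
p=c(ctrl.current_tool_pos())
ctrl.move_l(w((85,0,235)),vel=.15)
ctrl.move_l(w((85,0,380)),vel=.3)
ctrl.goto(w((-190,0,370)),tilt(40,1)); print(ctrl.current_t(),ctrl.current_q())
a=shot("scene","s3");b=shot("side","d3");shot("wrist","w3")
cv2.imwrite("pics/m3.png",cv2.resize(a[145:325,225:395],None,fx=3.3,fy=3.3,interpolation=cv2.INTER_CUBIC));cv2.imwrite("pics/m3d.png",cv2.resize(b[145:295,225:345],None,fx=4,fy=4,interpolation=cv2.INTER_CUBIC))
E
```

```text
10.15 [-51.9955  23.289   73.8457  34.3002 103.8589 150.4348]
```

View pics/m3.png

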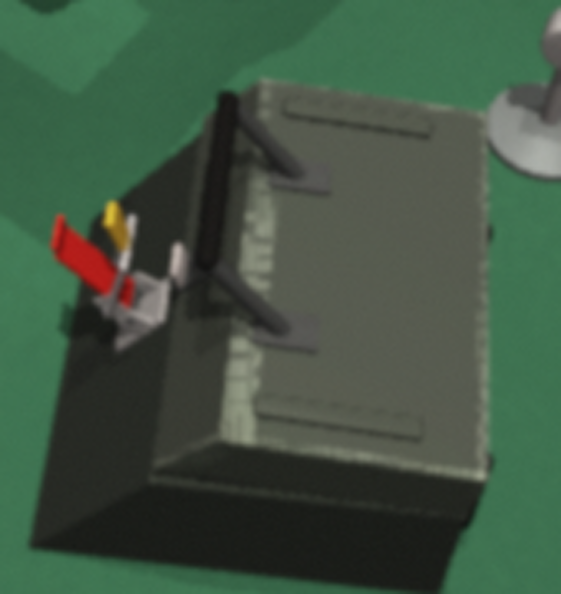

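View pics/m3d.png

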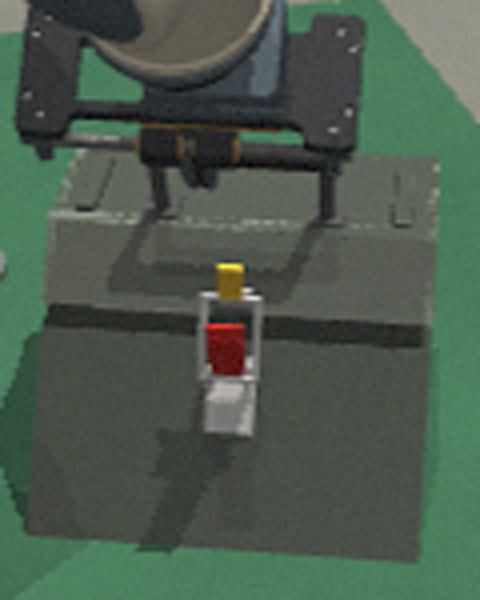

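View pics/w3.png

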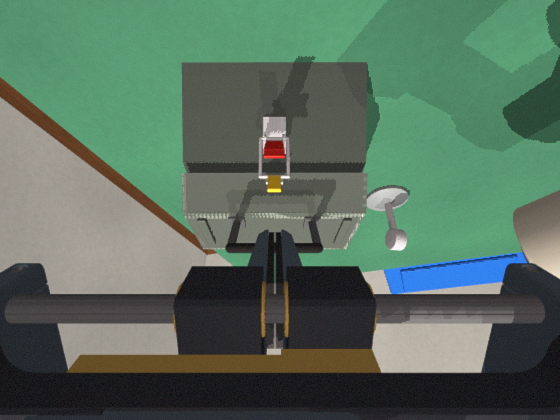

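```bash
python3 - <<'E'
from h import *
P=np.load("pics/w3.npy")
def d3(x,y): return (x/3+200-.33,y/3+100-.33)
E_=[("hL(small x)",sz(230,97),d3(187,246),(322,248)),("hR",sz(207,261),d3(326,255),(228,248))]
for n,s,d,wr in E_:
    for obs in ([("scene",s),("side",d)],[("scene",s),("wrist",wr,P)],[("scene",s),("side",d),("wrist",wr,P)]):
        p,r=tri(obs);print(n,p,c(p),r)
# lever & latch points
for n,s,d,wr in [("levertip",sz(62,232),dz(225,327),(274,158)),("tab",sz(118,226),dz(230,281),(274,185)),("keeperlip",sz(178,262),None,None),
  ("lidfrontR",sz(220,437),dz(437,232),(183,215)),("lidfrontL",sz(263,83),dz(52,212),(365,215)),("bodyR",sz(30,547),dz(418,561),(182,62)),("bodyL",None,dz(27,533),(366,62))]:
    o=[]
    if s:o.append(("scene",s))
    if d:o.append(("side",d))
    if wr:o.append(("wrist",wr,P))
    if len(o)>1:
        p,r=tri(o);print(n,p,c(p),c2b(c(p)),r)
E
python3 - <<'E'
import cv2
a=cv2.imread('pics/w3.png')
cv2.imwrite('pics/w3z.png',cv2.resize(a[50:260,170:380],None,fx=2.8,fy=2.8,interpolation=cv2.INTER_CUBIC))
E
```

```text
hL(small x) [0.5182 0.0079 0.2599] [ 36.7526  61.4587 259.9057] [np.float64(2.0), np.float64(2.0)]
hL(small x) [0.5156 0.0084 0.2562] [ 36.3764  64.0554 256.2066] [np.float64(1.5), np.float64(1.5)]
hL(small x) [0.5166 0.0084 0.2584] [ 36.7072  63.1931 258.3941] [np.float64(2.3), np.float64(2.7), np.float64(2.2)]
hR [ 0.6372 -0.037   0.2603] [ 36.1313 -65.6921 260.2916] [np.float64(0.2), np.float64(0.2)]
hR [ 0.6349 -0.0362  0.2575] [ 36.084  -63.2533 257.4878] [np.float64(0.2), np.float64(0.2)]
hR [ 0.6361 -0.0364  0.2587] [ 36.3728 -64.426  258.7071] [np.float64(0.3), np.float64(1.8), np.float64(1.8)]
levertip [ 0.5417 -0.1077  0.1824] [-63.4048  -0.8335 182.3775] [31.1121 -0.8335 99.188 ] [np.float64(0.6), np.float64(0.5), np.float64(0.9)]
tab [ 0.5545 -0.073   0.1961] [-26.4324  -0.7736 196.1263] [63.581  -0.7736 76.7879] [np.float64(1.1), np.float64(0.6), np.float64(1.0)]
lidfrontR [ 0.7129 -0.0459  0.1955] [  54.2273 -139.7366  195.4614] [ 109.3009 -139.7366   10.334 ] [np.float64(2.1), np.float64(2.4), np.float64(1.8)]
lidfrontL [0.4545 0.0498 0.1939] [ 53.8694 135.7534 193.8913] [107.8095 135.7534   9.7266] [np.float64(3.8), np.float64(2.8), np.float64(1.8)]
bodyR [ 0.6686 -0.1655  0.0027] [ -73.276  -139.931     2.7263] [-121.7114 -139.931     4.2303] [np.float64(0.5), np.float64(1.0), np.float64(1.0)]
bodyL [ 0.4073 -0.0723  0.0065] [-77.0643 137.4841   6.4816] [-120.8081  137.4841    9.4874] [np.float64(1.0), np.float64(1.0)]
```

View pics/w3z.png

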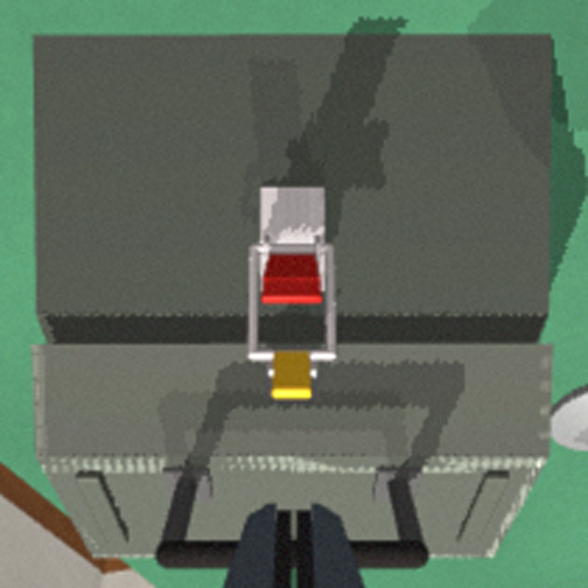

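The front lid edge triangulates to z≈194 mm against 175 when shut, and the handle to 258 against 240. So the lid is still about 0.11 rad open: the last, mostly sideways push jammed on friction. I'll press the bar straight down from above. The case origin also needs about −4.5 mm in x.

```bash
python3 - <<'E'
from h import *
o=O-.0045*ex-.001*ey
json.dump(dict(th=TH,o=list(o)),open('case.json','w'))
E
python3 - <<'E'
from h import *
print(O)
ctrl.move_l(w((-120,0,385)),vel=.3)
ctrl.goto(w((38,0,290)),tilt(0,1)); print(ctrl.current_t())
r=ctrl.move_l(w((36,0,262)),vel=.08,contact_N=12); print(r,c(ctrl.current_tool_pos()),C.T@ctrl.current_contact_force())
r=ctrl.move_l(w((32,0,238)),vel=.03,contact_N=25); print(r,c(ctrl.current_tool_pos()),C.T@ctrl.current_contact_force(),ctrl.current_t())
shot("side","d4")
a=shot("scene","s4");b=cv2.imread("pics/d4.png")
cv2.imwrite("pics/m4.png",cv2.resize(a[145:325,225:395],None,fx=3.3,fy=3.3,interpolation=cv2.INTER_CUBIC));cv2.imwrite("pics/m4d.png",cv2.resize(b[145:295,225:345],None,fx=4,fy=4,interpolation=cv2.INTER_CUBIC))
E
```

```text
[ 0.5624 -0.0526  0.    ]
15.5
False [ 36.007    0.0217 261.9887] [ 0.1743 -0.8926  1.0211]
True [ 33.0881  -0.5028 246.7513] [-0.2796  3.4385 14.845 ] 16.5833
```

View pics/m4.png

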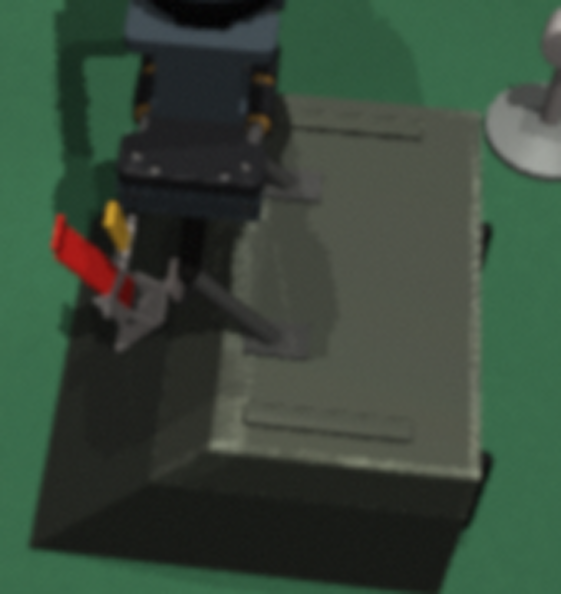

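View pics/m4d.png

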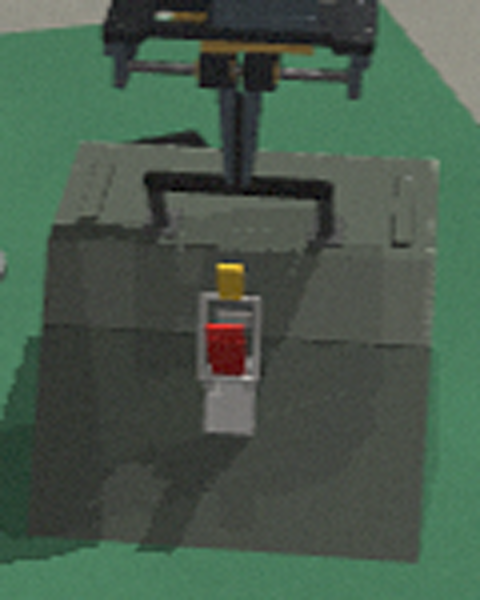

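The lid is shut: the TCP stopped at z=246.8 mm (bar top expected at 247), and the dark seam band at y≈330 has gone. Next I'll go to the latch-side viewpoint to measure the lever, tab and keeper.

```bash
python3 - <<'E'
from h import *
ctrl.move_l(w((20,0,340)),vel=.3)
ctrl.goto(w((-130,0,330)),tilt(40,1)); print(ctrl.current_t())
a=shot("scene","s5");b=shot("wrist","w5")
cv2.imwrite("pics/m5.png",cv2.resize(a[195:265,230:310],None,fx=7,fy=7,interpolation=cv2.INTER_CUBIC));cv2.imwrite("pics/m5w.png",cv2.resize(b[0:240,190:360],None,fx=2.5,fy=2.5,interpolation=cv2.INTER_CUBIC))
E
```

```text
21.9333
```

View pics/m5.png

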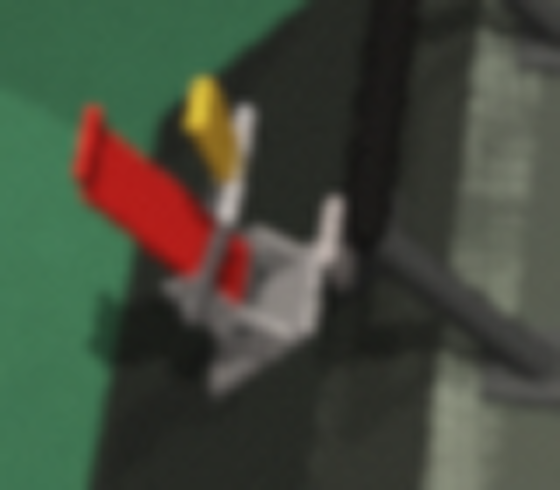

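View pics/m5w.png

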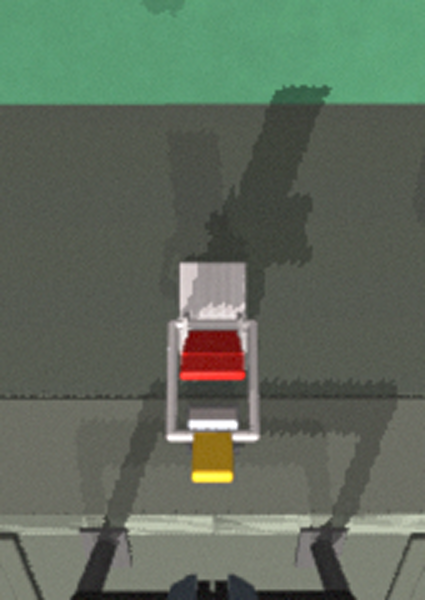

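```bash
python3 - <<'E'
from h import *
P=np.load("pics/w5.npy")
W=lambda x,y:(x/2.5+190-.3,y/2.5-.3)
S=lambda x,y:(x/7+230-.43,y/7+195-.43)
for n,a,b in [("levertip",S(90,145),W(212,376)),("tabend",S(196,103),W(213,477)),("bar",S(236,160),W(213,436)),("lip",S(333,222),W(213,426))]:
    p,r=tri([("scene",a),("wrist",b,P)]); print(n,c2b(c(p)),r)
# expected vs. seen seam/bottom edge rows in wrist
def proj(p):
    q=np.linalg.inv(P)@np.r_[w(p),1]; k=ctrl.camera_params("wrist"); return k["cx"]-k["fx"]*q[0]/q[2], k["cy"]+k["fy"]*q[1]/q[2]
print("seam",proj(b2c(29.3,0)),W(213,397),"bottom",proj(b2c(-122,0)),W(213,104),"lidfront",proj((52,0,175)),W(213,516))
E
```

```text
levertip [32.8509 -0.7465 97.2003] [np.float64(1.0), np.float64(1.0)]
tabend [73.6417 -0.2308 85.0936] [np.float64(0.9), np.float64(0.9)]
bar [55.3066  0.5073 59.304 ] [np.float64(0.0), np.float64(0.0)]
lip [47.9707  0.9314 18.4413] [np.float64(0.5), np.float64(0.5)]
seam (np.float64(274.4820970594776), np.float64(157.17089550782694)) (274.9, 158.5) bottom (np.float64(274.59236016640307), np.float64(40.04314061420837)) (274.9, 41.300000000000004) lidfront (np.float64(274.4377934274925), np.float64(204.26730860797605)) (274.9, 206.1)
```

The frame agrees within 2 mm. Lever ≈1.96 rad, bar at base (55,59), tab end at (74,85), lip edge at (48,18). I'll push the tab down with the closed tips.

```bash
python3 - <<'E'
from h import *
R=tilt(40,1)
ctrl.move_l(w(b2c(82,108)),vel=.25)
for tgt in [(82,55),(79,26)]:
    r=ctrl.move_l(w(b2c(*tgt)),vel=.07,contact_N=10); print(r,c2b(c(ctrl.current_tool_pos())),C.T@ctrl.current_contact_force(),ctrl.current_t())
    if r: break
a=shot("scene","s6");b=shot("wrist","w6");d=shot("side","d6")
cv2.imwrite("pics/m6.png",np.hstack([cv2.resize(a[195:265,230:310],(400,350)),cv2.resize(d[180:265,245:325],(376,350+0))]));cv2.imwrite("pics/m6w.png",b)
E
```

```text
False [81.9969 -0.148  55.1678] [ 0.7758  0.0479 -1.2019] 23.625
False [79.0203  0.1565 25.6868] [-0.1159  0.2011  0.3301] 24.1917
```

View pics/m6.png

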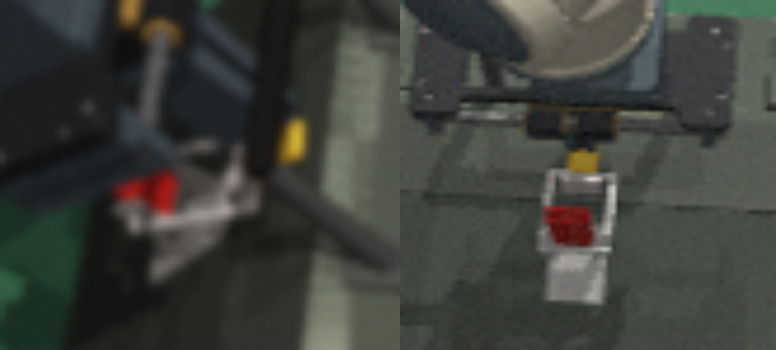

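View pics/m6w.png

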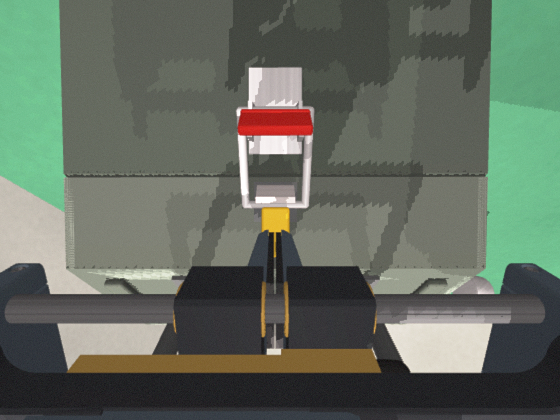

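The wrist view shows the loop swung in: bar at (275,207), beyond the lip at (275,192), with the tip on the yellow tab. I'll press a little further until contact to seat it.

```bash
python3 - <<'E'
from h import *
r=ctrl.move_l(w(b2c(77,10)),vel=.05,contact_N=6); print(r,c2b(c(ctrl.current_tool_pos())),C.T@ctrl.current_contact_force(),ctrl.current_t())
b=shot("wrist","w7")
cv2.imwrite("pics/m7w.png",cv2.resize(b[50:260,200:350],None,fx=2.8,fy=2.8))
E
```

```text
True [76.7766 -0.5719 11.0179] [-11.0549   2.0649  12.8675] 24.6917
```

View pics/m7w.png

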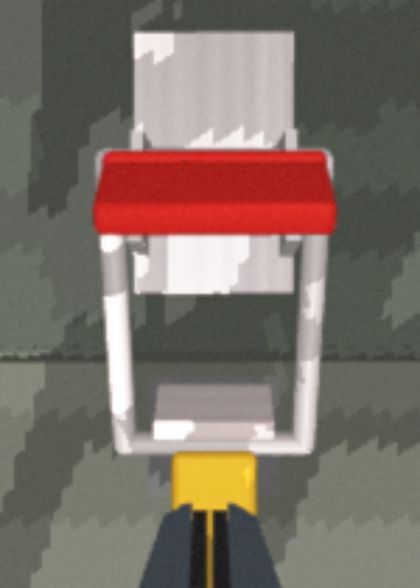

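The bar sits behind the lip at plate level: bar at crop row 450, lip edge at row 430. I'll retract, check that it stays there, and move to the lever.

```bash
python3 - <<'E'
from h import *
ctrl.move_l(w(b2c(100,100)),vel=.25)
print(ctrl.current_t(),C.T@ctrl.current_contact_force())
a=shot("scene","s8");b=shot("wrist","w8");d=shot("side","d8")
cv2.imwrite("pics/m8.png",np.hstack([cv2.resize(b[20:260,190:360],(380,536)),cv2.resize(a[195:265,230:310],(400,350)) if 0 else cv2.resize(d[170:270,245:325],(400,536))]))
E
```

```text
25.2583 [-0.0204  0.6594  0.1619]
```

View pics/m8.png

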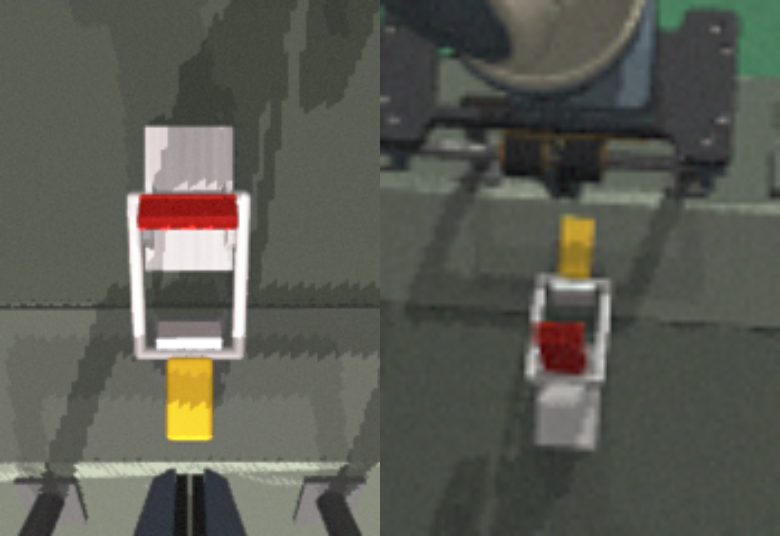

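```bash
python3 - <<'E'
from h import *
P=np.load("pics/w8.npy")
def pt(row):
    o,d=ray("wrist",(274.1,row),P)
    o=c2b(c(o)); d=np.array([ (C.T@d)@UF,(C.T@d)[1],(C.T@d)@NF]); return o,d
for row,r in [(122.1,78),(107,78),(122.1,82)]:
    o,d=pt(row); k=o-[0,0,16.5]
    a=d[0]**2+d[2]**2;bb=2*(k[0]*d[0]+k[2]*d[2]);cc=k[0]**2+k[2]**2-r*r
    disc=bb*bb-4*a*cc
    if disc>0:
        for s in (-1,1):
            t=(-bb+s*disc**.5)/2/a; q=o+t*d; print(row,r,q,np.degrees(np.arctan2(q[2]-16.5,q[0])),t)
# bar ray at row 20+356*.4478, on z=9..12
o,d=pt(20+355*.4478)
for z in (8,10,12): print("bar",z,o+d*(z-o[2])/d[2])
o,d=pt(20+345*.4478)
print("lip",o+d*(18.5-o[2])/d[2])
E
```

```text
122.1 78 [21.1011  0.3204 91.5916] 74.30436427016065 198.47265485783717
122.1 78 [-12.9163   0.1473 -60.4231] -99.53172006520505 354.247120396911
107 78 [12.6777  0.3267 93.4628] 80.64598759833375 198.67350094409798
107 78 [-27.7643   0.1594 -56.3913] -110.85185765300787 353.8889738408444
122.1 82 [21.9758  0.3249 95.5004] 74.4548383759998 194.46714180395645
122.1 82 [-13.791    0.1429 -64.332 ] -99.6821941710442 358.25263345079173
bar 8 [50.9282  0.2021  8.    ]
bar 10 [51.0257  0.2046 10.    ]
bar 12 [51.1232  0.207  12.    ]
lip [47.7412  0.2167 18.5   ]
```

Bar at base (51,10), under the lip edge (48,18.5) and on its upper side, so it's hooked. The lever is at about 1.82 rad. Now I'll swing the lever over.

```bash
python3 - <<'E'
from h import *
def tcp(phi,rho,t=2.5,gap=0,off=(15.5,-4.1)):
    f=np.radians(phi); n=np.array([np.sin(f),-np.cos(f)])
    q=np.array([0,16.5])+rho*np.array([np.cos(f),np.sin(f)])+(t+gap)*n
    return q+off
ctrl.move_l(w(b2c(56,92)),vel=.2)
q=tcp(75,60,gap=9); ctrl.move_l(w(b2c(*q)),vel=.15); print(ctrl.current_t(),C.T@ctrl.current_contact_force())
for phi,rho in [(82,60),(95,60),(110,60),(125,60),(138,62),(150,65)]:
    q=tcp(phi,rho); r=ctrl.move_l(w(b2c(*q)),vel=.10,contact_N=30)
    print(phi,r,c2b(c(ctrl.current_tool_pos())),q,C.T@ctrl.current_contact_force(),ctrl.current_t())
    if r: break
b=shot("wrist","w9");d=shot("side","d9");a=shot("scene","s9")
cv2.imwrite("pics/m9.png",np.hstack([cv2.resize(b[0:260,190:360],(350,536)),cv2.resize(d[170:270,245:325],(430,536))]))
E
```

```text
26.125 [-0.1178 -1.0941  0.5859]
82 False [26.0274 -0.2368 72.1324] [26.3261 71.4682] [-0.1928 -0.3871 -0.0903] 26.4417
95 False [12.4746  0.0478 72.4655] [12.7611 72.3896] [-0.0943  0.4405 -0.2116] 26.725
110 False [-2.915   0.1537 69.4474] [-2.672  69.6366] [-0.664  -0.5582  1.3383] 27.0333
125 False [-16.9373   0.1336  62.8343] [-16.8667  62.9831] [-0.0528 -0.4778  0.7965] 27.3417
138 False [-28.9248   0.1577  55.6252] [-28.9022  55.744 ] [-0.1486  0.7218  0.0333] 27.6333
150 False [-39.5474   0.2458  46.9121] [-39.5417  47.0651] [ 0.2217  0.8    -0.5628] 27.9167
```

View pics/m9.png

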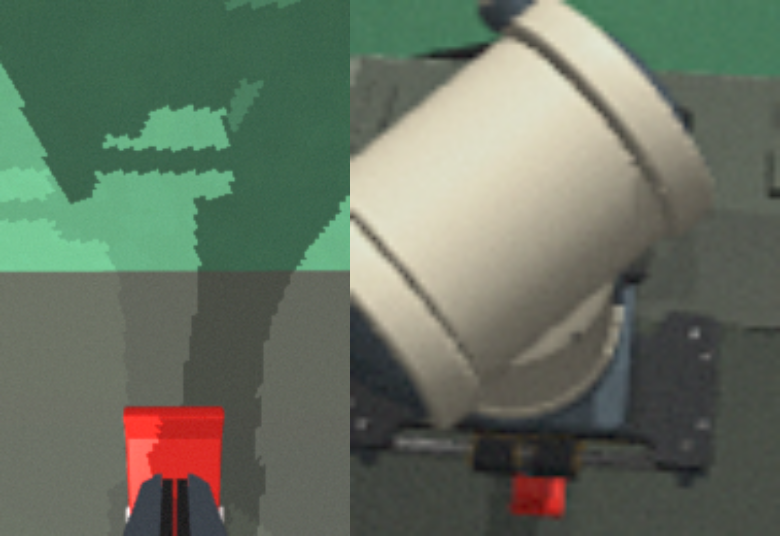

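The forces are suspiciously low, so I'll check that the bar is still hooked before finishing.

```bash
python3 - <<'E'
from h import *
# back off upward-out, to see
q=np.array([-39.5,47]); 
ctrl.move_l(w(b2c(10,130)),vel=.3); print(ctrl.current_t())
b=shot("wrist","w10");a=shot("scene","s10")
cv2.imwrite("pics/m10.png",np.hstack([cv2.resize(b[0:260,190:360],(350,536)),cv2.resize(a[185:275,225:305],(430,484)) if 0 else cv2.resize(a[185:275,225:305],(430,536))]))
E
```

```text
28.5417
```

View pics/m10.png

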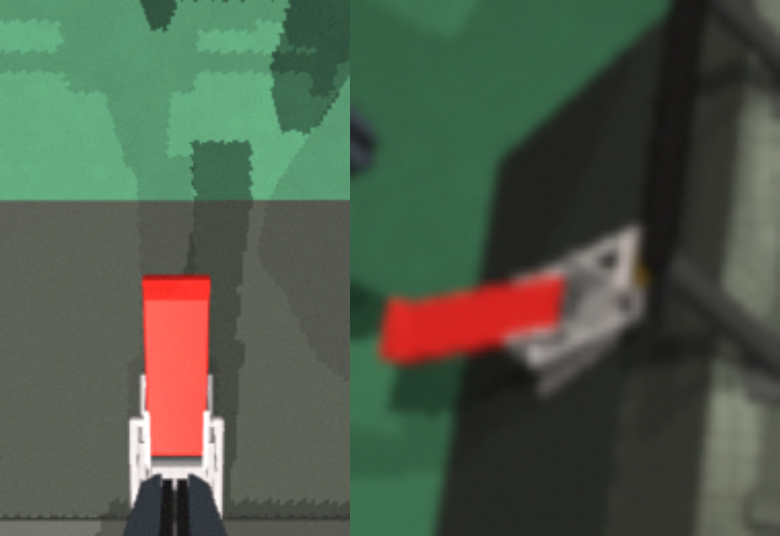

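```bash
python3 - <<'E'
from h import *
ctrl.move_l(w(b2c(95,125)),vel=.3); print(ctrl.current_t())
b=shot("wrist","w11");d=shot("side","d11")
cv2.imwrite("pics/m11.png",np.hstack([cv2.resize(b[0:260,190:360],(350,536)),cv2.resize(d[170:270,245:325],(430,536))]))
E
```

```text
29.075
```

View pics/m11.png

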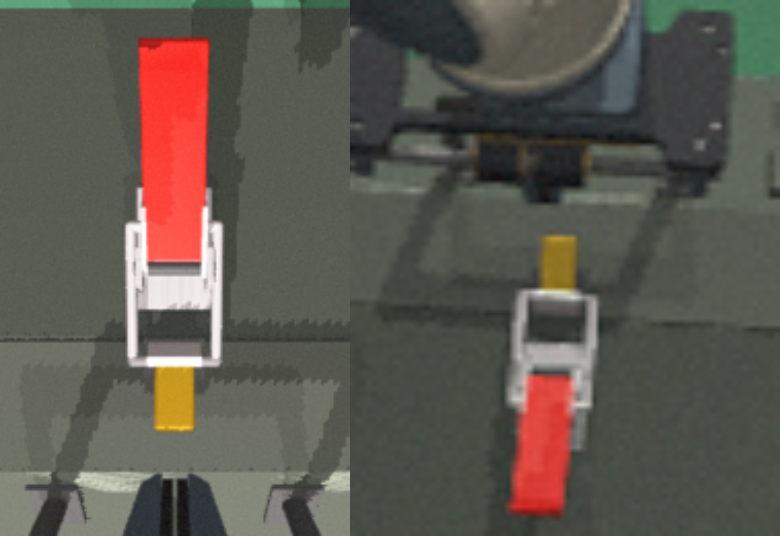

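```bash
python3 - <<'E'
import cv2
b=cv2.imread("pics/w11.png")
cv2.imwrite("pics/m11z.png",cv2.resize(b[140:215,235:315],None,fx=7,fy=7,interpolation=cv2.INTER_CUBIC))
E
```

```text
(no output)
```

View pics/m11z.png

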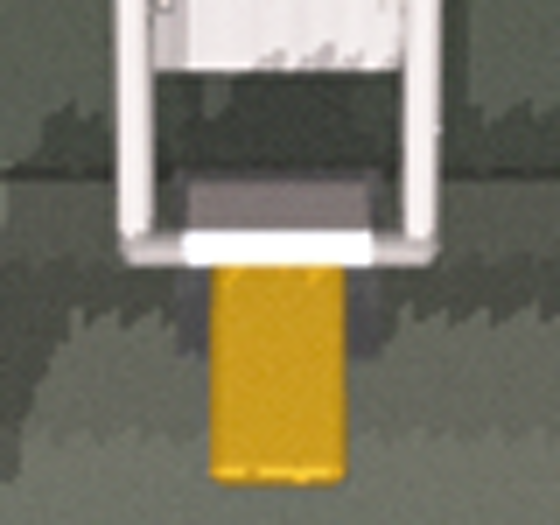

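The bright lip covers the middle of the bar (crop row 245) and the side wires end on both sides of it, so it's hooked. Finishing the lever now.

```bash
python3 - <<'E'
from h import *
def tcp(phi,rho,t=2.5,gap=0,off=(15.5,-4.1)):
    f=np.radians(phi); n=np.array([np.sin(f),-np.cos(f)])
    q=np.array([0,16.5])+rho*np.array([np.cos(f),np.sin(f)])+(t+gap)*n
    return q+off
R=tilt(54,1)
ctrl.move_l(w(b2c(20,110)),vel=.3)
q=tcp(130,60,gap=18,off=(8,0)); ctrl.move_l(w(b2c(*q)),vel=.2,ori=R); print(ctrl.current_t(),ctrl.current_q())
for phi,rho in [(140,60),(150,60),(160,60),(170,60),(178,60),(190,60)]:
    q=tcp(phi,rho,off=(max(0,(170-phi)/30)*10,0)); r=ctrl.move_l(w(b2c(*q)),vel=.08 if phi<175 else .04,contact_N=25 if phi<175 else 15)
    print(phi,r,c2b(c(ctrl.current_tool_pos())),q,C.T@ctrl.current_contact_force(),ctrl.current_t())
    if r: break
E
```

```text
30.0 [-47.1854  42.1755  94.0692  47.0714  80.0037 128.8909]
140 False [-34.137    0.1305  56.7257] [-34.3557  56.9824] [-0.1212 -0.5875 -0.2596] 30.4833
150 False [-44.3773   0.2061  48.345 ] [-44.0449  48.6651] [-0.4346  0.0153  0.364 ] 30.7917
160 False [-52.4437   0.2753  38.9263] [-52.1932  39.3704] [-0.3095 -0.5352 -0.9722] 31.1
170 False [-58.8001   0.2968  28.8875] [-58.6543  29.3809] [ 0.0592 -0.2284  0.3815] 31.4
178 False [-59.799    0.1363  20.8468] [-59.8762  21.0924] [ 0.1609  0.2994 -0.6706] 31.7583
190 True [-59.9057  -0.3492  19.241 ] [-59.5226   8.5431] [-11.5906   3.896   10.8504] 31.975
```

```bash
python3 - <<'E'
from h import *
ctrl.move_l(w(b2c(-55,60)),vel=.15)
ctrl.move_l(w(b2c(60,130)),vel=.3,ori=tilt(40,1)); 
b=shot("wrist","w12");d=shot("side","d12")
ctrl.move_l(w(b2c(60,260)),vel=.3); print(ctrl.current_t(),C.T@ctrl.current_contact_force())
d=shot("side","d13");a=shot("scene","s13")
cv2.imwrite("pics/m12.png",np.hstack([cv2.resize(b[0:260,190:360],(350,536)),cv2.resize(d[150:290,225:345],(430,536))]))
cv2.imwrite("pics/m13.png",a)
E
```

```text
33.7083 [ 0.0156  0.4175 -0.0965]
```

View pics/m12.png

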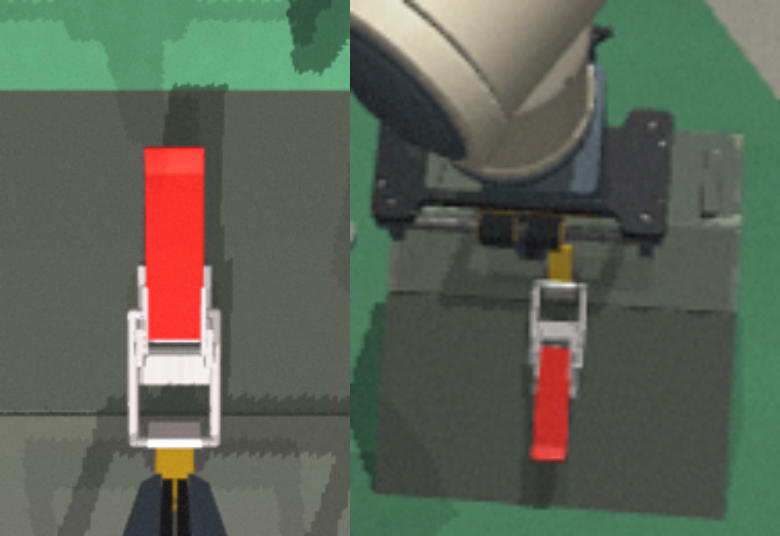

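View pics/m13.png

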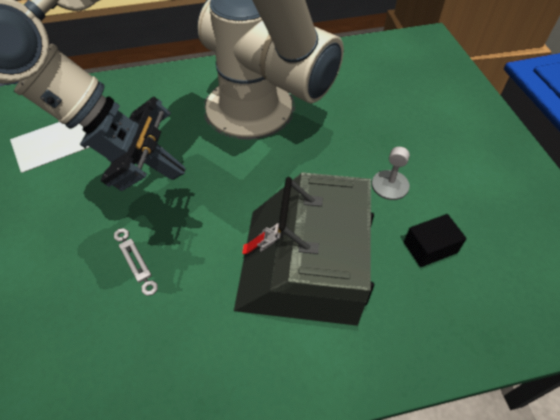

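The lever is flat (red, rows 148–340 in the wrist crop) and the bar is still under the lip (row 443). The seam is closed, and the mic, meter and turnbuckle are at the same pixels as at the start. Handing in.

```bash
python3 -c "
from h import *
ctrl.sign_off(); print(ctrl.current_t())"
```

```text
the job is handed in; nothing more can be done
the job is handed in; nothing more can be done
```

The case is packed and handed in at about 34 s: lid shut, loop over the keeper, red lever pressed flat. The sign-off gives no verdict.

- **Lid:** My first sideways push jammed on friction with the lid still about 0.11 rad open, which I saw when I measured it. I then pressed the handle bar straight down. It stopped at 246.8 mm, against 247 mm expected for shut, and the seam gap was gone.
- **Loop:** I pushed the tab in until it met the plate. That also moved the lever from about 1.96 to 1.82 rad, just above the 1.8 needed. Before the final press, a close-up with the lever part-way showed the lip covering the bar.
- **Lever:** It stopped hard at 19.2 mm off the face, which matches the flat stop. It stayed flat after I backed off, with the bar still at the lip.
- **Other checks:** The gripper ended clear of everything. The microphone, meter and turnbuckle looked unmoved in the last scene picture.
- **Did not match:** The forces I read while closing the lever were only about 1 N, lower than I expected from the latch spring. They were read after each short move, so they may have missed the peak. I did not measure the keeper's spring travel directly.

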